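# Open a tight tea tin in the one-handed vice

## Robot

A 6-joint arm with a two-finger parallel gripper is mounted at the origin on the work surface. World frame = base frame: x ahead of the robot, y to its left, z up, the work surface at z = 0. Lengths are in mm, angles in rad, forces in N, time in s.
With the tool pointing down it reaches from about 275 to 725 mm from the base axis. Payload 15.9 kg.
Tool frame: the origin (TCP) lies midway between the tips of the shut fingers; the grasp point (between the pads) lies 19 mm behind it (robot.tcp_to_grasp is the distance from the TCP to the grasp point, in mm); z points along the fingers, y is the line along which they close (so a half turn about z gives the same grasp; the last joint's range is limited). The gripper opens to 85 mm and grips with 20 to 120 N. Pads are 22 mm wide; open, the fingers measure 114 mm over their backs; the gripper's body (76 mm by 85 mm) begins 54 mm behind the grasp point. The pads swing forward as they close: fully open they stand 13 mm farther back than shut.
Start: joints at [1.176, 0.213, -0.034, 1.323, 0, 1.571], TCP at [192.304, 461.524, 231.306] pointing down, gripper open.
Joint ranges: [-2.98, 2.98], [-0.74, 1.72], [-1.14, 1.35], [-2.1, 2.04], [-1.57, 1.44], [-3.14, 3.14]. Speed limits (rad/s): [1.89, 1.89, 2.39, 2.57, 3.14, 3.14].

## Interface

Orientations are given as a unit quaternion [x, y, z, w].
In Python, from cell import robot gives the robot as it stands.
- The arm moves only by the shell command python3 -m pendant 'ROWS' [FORCE]. ROWS is a JSON list of rows, 1 to 5 of them, each of 7 numbers: a rotation vector rx, ry, rz in rad, then dx, dy, dz in mm, then the finger opening in mm; each row is the pose to reach, as a shift and turn from the pose commanded when the command began, along the tool's axes at that moment; what a row does not reach only later rows make up. A row lasts 1/12 s, in which the tool goes at most 41.7 mm and 0.125 rad, less where a joint would pass 70% of its speed; a pose out of reach is approached as far as the arm can. The fingers move at their own pace and stop on an object; FORCE is the grip in N (left out, the last holds). Time passes only in rows, so rows that do not move let the fingers close. It prints the time, the measured TCP pose, the force, the opening and the grip force at its end.
- robot.observe(): the state, without advancing time (a new reading comes with each control period).
- robot.snapshot(name): name is "scene" or "top" or "wrist"; returns a dict with "frame" (400x640x3 uint8, red, green, blue), "mtx" (3x3 intrinsics, pixels), "D" ([k1, k2, p1, p2, k3] as OpenCV has them; the pictures are not rectified), "extrinsics" (4x4, takes a point from world to camera coordinates); the wrist camera has in their place "hand_eye" (4x4, takes a point from camera to tool coordinates, whose origin is the TCP and whose axes are the flange's). Camera axes: x right, y down, z forward; pixel columns grow to the right and rows downward; lengths in mm; the calibration is good to about 2 mm. A picture is of the moment at which its call begins: read the wrist's pose just before it. There is no depth.
- robot.hand_in(): hands the job in; it is judged then, once.
Trained networks look in the newest picture that a camera, given by its name, has taken for a name from the list of things; names that differ only in an ending like _2 or _b are one class to them, and where a whole thing is asked for, a point or a joint stands for the part that bears it (a point fixed in the world has none). Each returns a list of dicts, best first, with "conf" (0 to 1); they miss things now and then, are a little off and sometimes report something else, mostly with a low value. They report only what shows in the picture. A call takes as long as a camera call.
- robot.look_for(thing, camera): "rect" ([left, top, width, height] in pixels, round what is visible of it).
- robot.outline_of(thing, camera): "region" (400x640 bool, what is visible of it) and "rect" ([left, top, width, height] in pixels, round what is visible of it).
The state is a dict: "time_s": time; "qpos": joint angles; "qvel": joint speeds; "joint_efforts": joint torques, N m; "position": TCP position; "ee_rot": TCP orientation; "force": force on the tool from outside, world axes, zero at the start; "moment": the same for the moment, N m; "grip_width": finger opening in mm; "gripper_force": force on a finger pad.
Only numpy, scipy, OpenCV 4.12 (cv2) and the standard library are available. Lean on these libraries where they do the work, as an engineer would, in place of code of your own. Each camera call takes 0.05 s, during which the arm holds its last target. There are 200 camera calls.

## Task

Open the tea tin with the one-handed preparation board: slide the tin along the board between the jaws, right up to the back stop, and swing the red-gripped cam lever all the way over so that the clamp holds its base down. Then draw the tight lid straight up off the tin and set it down gently, mouth down, in the middle of the cork mat. Finally swing the lever all the way back so that the open tin is left standing free at the stop; never lift or tip the tin itself, and leave everything else on the counter where it is.

Things in the scene. Friction and masses are not known exactly. Their poses are not given: they have to be found in the camera images.
- board: One-handed preparation board of pale wood, 260 (x) x 250 (y) mm, top 16 mm above the counter, stuck fast to it. Origin at the centre of its underside; z up; +x from its open front edge (nearest the robot) to its back stop, +y from the moving to the fixed jaw. The vice on it is black; jaws and stop reach 42 mm above the counter.
- stop (a point): Middle of the front face of the back stop, at the board's top: board frame x +71, y +43, z 16 mm. The face spans y 0 to +86 mm.
- fixed_jaw (a point): Middle of the lower edge of the fixed jaw's rubber face, which looks to -y: board frame x +30, y +63, z 16 mm; the face is 70 mm long in x. Both jaws have slightly flared lead-ins at their front ends (out to x = -28 mm, there 75 mm apart).
- seat (a point): Board frame x +30, y +37, z 16 mm: where the centre of the tin's underside is when the tin touches back stop and fixed jaw. At the stop (x = +30 mm) the tin may still be up to 11 mm nearer the moving jaw; clamping pushes it sideways against the fixed jaw.
- pivot (a point): Upright axis of the cam lever, point on the board's top, board frame x +30, y -50, z 16 mm.
- lever_grip (a point): Middle of the red upright grip of the cam lever: a cylinder of 16 mm diameter, 49 to 94 mm above the counter (this point: 71 mm), 75 mm from the pivot axis. Below it runs a flat steel lever arm whose top is 45 mm above the counter.
- lever (a joint): Cam lever, rad, about the upright pivot axis, anticlockwise seen from above. 0: open, lever pointing to -y of the board (away from the jaws); 1.309 (75 deg): right over at its end stop, pointing almost to +x of the board, clamp shut. It needs 5 to 9 N at the grip and stays where it is left. Starts within 0.12 of open.
- jaw_pad: Sprung grey rubber-faced pad of the moving jaw, 70 mm long in x. Origin at the middle of the lower edge of its face: board frame x +30, y 0, z 16 mm when open (jaws 63 mm apart). The lever pushes it up to 14 mm towards +y; right over it presses on the tin with about 28 N.
- tin: Dark green base of the tea tin: empty upright box 82 (x) x 52 (y) x 83.5 mm, walls 2 mm, about 0.27 kg, loose on the board's open front, long side roughly along the board's x. Origin at the centre of its underside, z up. With its lid it is 85.5 mm high. Friction beads at its neck make the lid tight: it takes 10 to 18 N all the way, more than the tin's weight.
- lid: Gold-coloured lid of the tin, 88 (x) x 58 (y) x 46.5 mm, about 0.09 kg, telescoping 44 mm over the base. Origin at the centre of its open lower edge, z up to its closed top. On the tin the origin is 39 mm above the tin's origin; raised by 45 mm it is clear of the tin. Grasp it over its 58 mm width.
- cork_mat: Brown cork mat 140 (x) x 120 (y) x 6 mm, fixed, to the left or right of the board. Origin at the centre of its underside: top at z = 6 mm.
- slate: Dark slate mat of the same size, fixed, on the other side; the mug stands on it. Not for the lid.
- mug: White mug, 82 mm diameter, 88 mm high, origin at the centre of its underside. Leave alone.
- honey_jar: Amber honey jar, 64 mm diameter, 85 mm high, origin at the centre of its underside. Leave alone.
- pepper_mill: Small black and wood pepper mill, 52 mm diameter, 92 mm high, origin at the centre of its underside. Leave alone.
- tea_caddy: Round red tea caddy, 72 mm diameter, 92 mm high, origin at the centre of its underside. Leave alone.
- sugar_bowl: Blue sugar bowl, 96 mm diameter, 50 mm high, origin at the centre of its underside. Leave alone.
- teaspoon: Steel teaspoon 150 mm long, lying flat. Leave alone.

How it is judged:
By the outcome, as a careful person would: the job done as asked, in the order asked, and still so for the second after the job is handed in, with the robot touching nothing.
It also fails if it takes over 72 s, if anything falls off the work surface, if the arm or the gripper's body presses on something with over 40 N, if the wrist force passes 120 N, or if a joint passes its speed limit or range.

## Working session

There is one attempt and no reset: what is moved stays moved. The work goes in short steps, Python scripts to look and compute and a shell command to move; the robot and the scene stay as the last step left them, time stands still between calls to the robot, and variables do not carry over. Pictures are saved under pics/ and viewed, at most 12 in all, crops included, and the job is handed in when it is done.

```bash
ls; mkdir -p pics
python3 - <<'E'
from cell import robot
import cv2,numpy as np
s=robot.observe(); print(s['time_s'],s['position'],s['ee_rot'],s['qpos'],s['grip_width'])
for c in ['top','scene']:
    p=robot.snapshot(c); cv2.imwrite(f'pics/{c}0.png',p['frame'][:,:,::-1])
    print(c,p['mtx'].tolist() if hasattr(p['mtx'],'tolist') else p['mtx'],p['D'],np.round(p['extrinsics'],3).tolist())
E
```

```text
pics
0.0 [192.19683024 461.2084229  230.82493453] [ 1.96136161e-01  9.80576509e-01 -5.54753679e-04 -9.13585238e-05] [ 1.17598024e+00  2.13347350e-01 -3.50481121e-02  1.32352466e+00
 -3.84285566e-05  1.57081229e+00] 85.33733382318358
top [[460.812845104911, 0.0, 319.40262597728923], [0.0, 460.812845104911, 199.09822603526308], [0.0, 0.0, 1.0]] [0.03324042 0.         0.         0.         0.        ] [[-0.03, -1.0, 0.003, -6.674], [-0.982, 0.029, -0.189, 602.214], [0.189, -0.008, -0.982, 1333.853], [0.0, 0.0, 0.0, 1.0]]
scene [[444.51565725993555, 0.0, 321.55787435365846], [0.0, 444.51565725993555, 202.82089699922443], [0.0, 0.0, 1.0]] [0.02091044 0.         0.         0.         0.        ] [[-0.436, 0.899, -0.02, 296.128], [0.571, 0.259, -0.779, -293.384], [-0.696, -0.352, -0.626, 1741.171], [0.0, 0.0, 0.0, 1.0]]
```

View pics/top0.png

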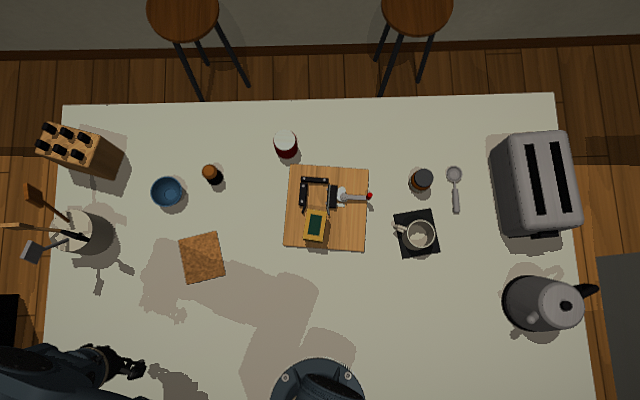

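View pics/scene0.png

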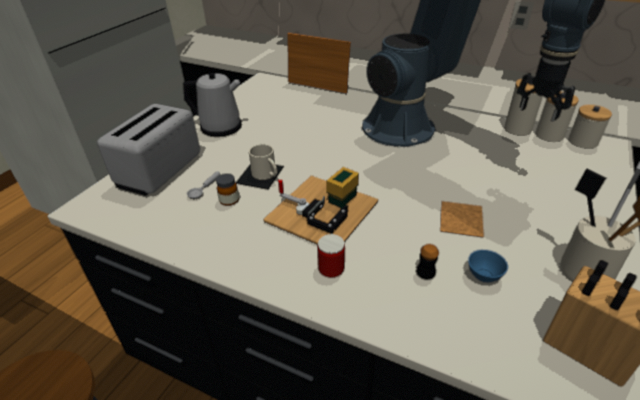

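The top view shows the board at (291,165)-(367,251), with the tin at its front (316,224). The lever grip is on the right at (369,196), the cork mat on the left at (202,258) and the slate with the mug on the right. The scene view agrees. Next I'll measure.

```bash
cat > h.py <<'E'
from cell import robot
import cv2,numpy as np
from scipy.spatial.transform import Rotation as R
def cam(name):
    s=robot.observe(); p=robot.snapshot(name)
    if 'extrinsics' in p: E=np.array(p['extrinsics'])
    else:
        T=np.eye(4);T[:3,:3]=R.from_quat(s['ee_rot']).as_matrix();T[:3,3]=s['position']
        E=np.linalg.inv(T@np.array(p['hand_eye']))
    return dict(f=p['frame'],K=np.array(p['mtx']),D=np.array(p['D']),E=E)
def onplane(c,uv,z):
    n=cv2.undistortPoints(np.float64(uv).reshape(-1,1,2),c['K'],c['D'])[:,0]
    d=np.c_[n,np.ones(len(n))]@c['E'][:3,:3]; o=-c['E'][:3,:3].T@c['E'][:3,3]
    return o+d*((z-o[2])/d[:,2])[:,None]
def proj(c,P):
    return cv2.projectPoints(np.float64(P).reshape(-1,1,3),cv2.Rodrigues(c['E'][:3,:3])[0],c['E'][:3,3],c['K'],c['D'])[0][:,0]
def best(thing,name):
    o=robot.outline_of(thing,name); return o[0] if o else None
def rectfit(c,reg,z):
    """min-area rectangle of region's pixels put on plane z: centre, size, angle(deg)"""
    k=max(cv2.findContours(reg.astype(np.uint8),cv2.RETR_EXTERNAL,cv2.CHAIN_APPROX_NONE)[0],key=cv2.contourArea)[:,0]
    return cv2.minAreaRect(onplane(c,k,z)[:,:2].astype(np.float32))
def st():
    s=robot.observe(); e=R.from_quat(s['ee_rot']).as_matrix()
    print('t',round(s['time_s'],2),'pos',np.round(s['position'],1),'F',np.round(s['force'],1),'w',round(s['grip_width'],1),'gf',round(s['gripper_force'],1),'toolx',np.round(e[:,0],3),'tooly',np.round(e[:,1],3),'z',np.round(e[:,2],3))
    return s
E
python3 - <<'E'
from h import *
Z={'board':16,'lid':101.5,'cork_mat':6,'lever_grip':71,'slate':6,'tin':50}
c=cam('top')
for t,z in Z.items():
    o=best(t,'top')
    if o: print(t,round(o['conf'],2),o['rect'],rectfit(c,o['region'],z))
c=cam('scene')
for t in ['board','cork_mat','lever_grip']:
    o=best(t,'scene')
    if o: print('scene',t,round(o['conf'],2),o['rect'],rectfit(c,o['region'],Z[t]))
E
```

```text
board 0.73 [283.1, 163.8, 89.0, 88.9] ((583.9082641601562, -51.23307800292969), (261.65142822265625, 259.85894775390625), 83.88394927978516)
lid 0.97 [304.3, 209.5, 22.5, 35.3] ((516.0457763671875, -7.289356231689453), (59.529701232910156, 93.45246124267578), 80.91219329833984)
cork_mat 0.74 [286.4, 163.1, 84.6, 89.8] ((586.6812133789062, -51.998382568359375), (268.5388488769531, 265.502685546875), 83.59288787841797)
lever_grip 0.48 [335.7, 185.5, 36.5, 16.6] ((610.168701171875, -127.18656158447266), (104.93810272216797, 45.84134292602539), 88.2840805053711)
slate 0.65 [395.2, 209.4, 48.1, 50.6] ((544.8195190429688, -315.0634765625), (125.87095642089844, 53.348472595214844), 88.32508850097656)
tin 0.34 [410.2, 170.0, 21.7, 26.0] ((654.2943725585938, -334.87823486328125), (64.29695129394531, 82.87368774414062), 42.744598388671875)
scene board 0.69 [261.6, 179.6, 117.1, 61.9] ((586.273681640625, -78.11453247070312), (327.6456298828125, 264.147216796875), 84.49755859375)
scene cork_mat 0.78 [441.4, 200.2, 43.7, 38.5] ((443.2530822753906, 341.453857421875), (143.80703735351562, 123.91423797607422), 11.676279067993164)
scene lever_grip 0.62 [279.2, 181.5, 26.1, 31.6] ((629.1109619140625, -124.24395751953125), (163.35610961914062, 43.98552703857422), 58.5432243347168)
```

```bash
A='[[0,0,0,-28,-22,-8,85],[0,0,0,-56,-44,-16,85],[0,0,0,-84,-66,-24,85],[0,0,0,-112,-88,-32,85],[0,0,0,-140,-110,-40,85]]'
true; python3 -m pendant '[[0,0,0,-28,-22,-8,85],[0,0,0,-56,-44,-16,85],[0,0,0,-84,-66,-24,85],[0,0,0,-112,-88,-32,85],[0,0,0,-140,-110,-40,85]]'
python3 -m pendant '[[0,0,0,-28,-22,-8,85],[0,0,0,-56,-44,-16,85],[0,0,0,-84,-66,-24,85],[0,0,0,-112,-88,-32,85],[0,0,0,-140,-110,-40,85]]'
python3 -m pendant '[[0,0,-0.1,-28,-22,-8,85],[0,0,-0.2,-56,-44,-16,85],[0,0,-0.29,-84,-66,-24,85],[0,0,-0.29,-112,-88,-32,85],[0,0,-0.29,-140,-110,-40,85]]'
python3 - <<'E'
from h import *
st();c=cam('wrist');cv2.imwrite('pics/w1.png',c['f'][:,:,::-1]);print(np.round(c['E'],3),c['K'])
for t,z in [('board',16),('lid',101.5),('lever_grip',71),('jaw_pad',30),('tin',50)]:
    o=best(t,'wrist')
    if o: print(t,round(o['conf'],2),o['rect'],rectfit(c,o['region'],z))
c=cam('top');
for t in ['cork_mat']:
  for o in robot.outline_of(t,'top'): print(o['conf'],o['rect'],rectfit(c,o['region'],6))
E
```

```text
time_s: 1.07
position: [279.5, 304.6, 271.7]
ee_rot: [0.196, 0.981, 0.0, 0.0]
force: [0.9, 0.2, -0.1]
grip_width: 85.1
gripper_force: 0.0
time_s: 1.48
position: [366.6, 149.1, 311.9]
ee_rot: [0.196, 0.981, 0.0, 0.0]
force: [0.4, 0.6, -0.6]
grip_width: 85.0
gripper_force: 0.0
time_s: 1.9
position: [453.5, -6.5, 351.9]
ee_rot: [0.052, 0.999, 0.0, 0.0]
force: [1.8, 0.6, 0.1]
grip_width: 84.9
gripper_force: 0.0
t 1.9 pos [453.5  -6.5 351.9] F [1.8 0.6 0.1] w 84.9 gf 0.0 toolx [-0.995  0.104 -0.   ] tooly [0.104 0.995 0.   ] z [ 0.  0. -1.]
[[ 1.04000e-01  9.95000e-01 -0.00000e+00 -4.25510e+01]
 [ 9.58000e-01 -1.01000e-01  2.68000e-01 -5.02479e+02]
 [ 2.67000e-01 -2.80000e-02 -9.63000e-01  3.71988e+02]
 [ 0.00000e+00  0.00000e+00  0.00000e+00  1.00000e+00]] [[281.75014568   0.         314.37943702]
 [  0.         281.75014568 200.66101919]
 [  0.           0.           1.        ]]
board 0.73 [229.4, 164.8, 145.1, 132.2] ((585.1614990234375, -47.26832580566406), (259.1880187988281, 258.43603515625), 83.99996948242188)
lid 0.28 [550.0, 221.8, 60.4, 47.0] ((609.9168701171875, 382.30010986328125), (99.87871551513672, 84.20266723632812), 83.88951873779297)
lever_grip 0.86 [229.9, 245.7, 54.1, 30.8] ((596.2639770507812, -113.73527526855469), (86.23844146728516, 47.60442352294922), 82.3370361328125)
jaw_pad 0.8 [295.1, 224.1, 10.7, 51.0] ((621.900390625, -48.64913558959961), (14.340860366821289, 67.96238708496094), 83.43497467041016)
tin 0.59 [229.4, 248.1, 56.2, 28.2] ((606.6486206054688, -120.42525482177734), (92.36763000488281, 49.923519134521484), 82.33677673339844)
0.63 [177.9, 234.0, 49.2, 50.3] ((442.98211669921875, 341.13470458984375), (142.26602172851562, 121.39788818359375), 13.056559562683105)
```

View pics/w1.png

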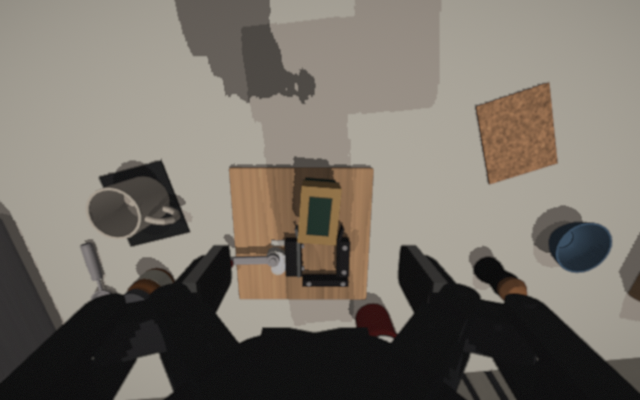

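The wrist view shows the board with corners (230,168), (373,168), (367,298) and (240,299). The tin's lid top is at (318,213) and the lever points left at (255,259). I'll fit the board pose from both views' edges and check it by overlay.

```bash
cat > fit.py <<'E'
from h import *
from scipy.optimize import least_squares
M=np.array([[-130,125,16],[-130,-125,16],[130,-125,16],[130,125,16.]])
def bw(p,P):
    P=np.atleast_2d(P); c,s=np.cos(p[2]),np.sin(p[2])
    return np.c_[p[0]+c*P[:,0]-s*P[:,1],p[1]+s*P[:,0]+c*P[:,1],P[:,2]]
E
python3 - <<'E'
from fit import *
import os
w=cam('wrist');t=cam('top')
ref={}
for n,c,uv in [('w',w,[(373,168),(230,168),(240,299),(367,298)]),('t',t,[(284,247),(367,251),(368,169),(291,165)])]:
    g=cv2.cvtColor(c['f'],cv2.COLOR_RGB2GRAY)
    q=cv2.cornerSubPix(g,np.float32(uv).reshape(-1,1,2),(5,5),(-1,-1),(3,50,.01))[:,0]
    P=onplane(c,q,16)
    r=least_squares(lambda p:(bw(p,M)-P)[:,:2].ravel(),[585,-47,-.1],x_scale=[1,1,.01])
    print(n,q.round(1).tolist(),r.x,np.abs(r.fun).round(1)); ref[n]=r.x
p=(ref['w']+ref['t'])/2
print('mean',p,'deg',np.degrees(p[2]))
P=bw(p,[[30,37,16],[71,43,16],[30,-50,16],[30,-125,71]]);print(P.round(1))
im=cv2.resize(w['f'],None,fx=3,fy=3)
def dr(pts,col):
    cv2.polylines(im,[np.int32(proj(w,pts)*3+1)],True,col,1)
dr(bw(p,M),(255,0,0))
for pts in [[[71,0,42],[71,86,42]],[[-5,63,42],[65,63,42]],[[-5,0,42],[65,0,42]]]: dr(bw(p,pts),(0,255,0))
dr(bw(p,[[30,-125,49],[30,-125,94]]),(0,0,255))
# lid top by gold colour
h=cv2.cvtColor(w['f'],cv2.COLOR_RGB2HSV)
L=np.array([[-44,-29,101.5],[44,-29,101.5],[44,29,101.5],[-44,29,101.5]])
dr(bw([516,-7.3,np.radians(-9.1)],L),(255,0,255))
cv2.imwrite('pics/w2.png',im[450:930,600:1200,::-1])
E
```

```text
w [[371.29998779296875, 168.60000610351562], [227.10000610351562, 166.3000030517578], [236.8000030517578, 299.29998779296875], [367.0, 298.0]] [ 5.84179302e+02 -4.09022772e+01 -1.01854308e-01] [3.6 3.1 0.3 1.9 0.6 1.2 2.7 2.4]
t [[284.0, 247.0], [367.0, 251.0], [368.29998779296875, 168.8000030517578], [291.0, 165.0]] [ 5.83247477e+02 -4.97149852e+01 -8.15186794e-02] [0.5 1.7 1.1 1.4 0.5 2.9 1.1 3.2]
mean [ 5.83713389e+02 -4.53086312e+01 -9.16864937e-02] deg -5.253249126012228
[[ 617.   -11.2   16. ]
 [ 658.4   -9.    16. ]
 [ 609.   -97.8   16. ]
 [ 602.1 -172.5   71. ]]
```

View pics/w2.png

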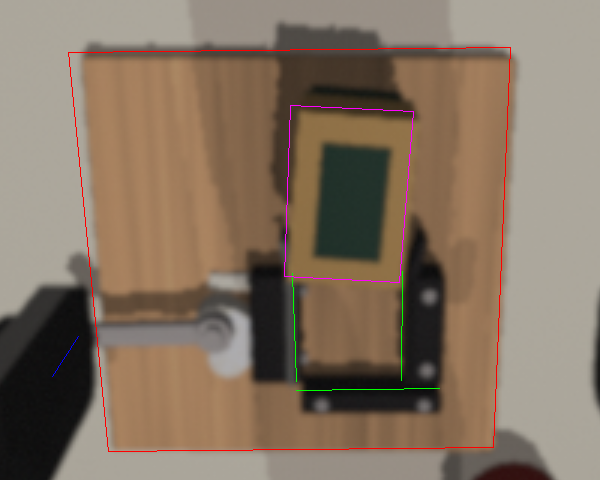

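The overlay agrees with the jaws, the stop and the lid to about 2 mm. The board is at about (583.7, -45.3) with yaw -5.25°, so the lid sits at board x -71, y +32. I'll move above the lid and refine.

```bash
python3 -m pendant '[[0,0,0.05,-13,1,35,85],[0,0,0.05,-26,2,70,85],[0,0,0.05,-38,3,105,85],[0,0,0.05,-50,4,140,85],[0,0,0.05,-62,5,172,85]]'
python3 -m pendant '[[0,0,0,0,0,0,85],[0,0,0,0,0,0,85]]'
python3 - <<'E'
from fit import *
st();c=cam('wrist')
for t,z in [('lid',101.5),('jaw_pad',42),('tin',50)]:
    o=best(t,'wrist')
    if o: print(t,round(o['conf'],2),o['rect'],rectfit(c,o['region'],z))
im=c['f'].copy()
for p,P in [([516,-7.3,np.radians(-9.1)],[[-44,-29,101.5],[44,-29,101.5],[44,29,101.5],[-44,29,101.5]]),([583.7,-45.3,-.0917],[[71,0,42],[71,86,42]]),([583.7,-45.3,-.0917],[[-5,63,42],[65,63,42]]),([583.7,-45.3,-.0917],[[-5,0,42],[65,0,42]])]:
    cv2.polylines(im,[np.int32(proj(c,bw(p,P)))],True,(255,0,255),1)
cv2.imwrite('pics/w3.png',im[:,:,::-1])
E
```

```text
time_s: 2.82
position: [515.1, -5.5, 177.5]
ee_rot: [0.077, 0.997, 0.0, -0.0]
force: [0.3, 0.4, 0.4]
grip_width: 84.9
gripper_force: 0.0
time_s: 2.98
position: [514.1, -5.7, 178.8]
ee_rot: [0.077, 0.997, -0.0, -0.001]
force: [-0.2, 0.2, 1.0]
grip_width: 85.5
gripper_force: 0.0
t 2.98 pos [514.1  -5.7 178.8] F [-0.2  0.2  1. ] w 85.5 gf 0.0 toolx [-0.988  0.153  0.003] tooly [ 0.153  0.988 -0.   ] z [-0.003  0.    -1.   ]
lid 0.68 [276.5, 155.4, 77.1, 109.4] ((517.338623046875, -4.799594879150391), (57.08539581298828, 93.2505874633789), 79.30244445800781)
jaw_pad 0.56 [283.5, 266.1, 15.2, 43.8] ((619.5025634765625, -47.488712310791016), (13.737735748291016, 63.238101959228516), 83.55769348144531)
```

View pics/w3.png

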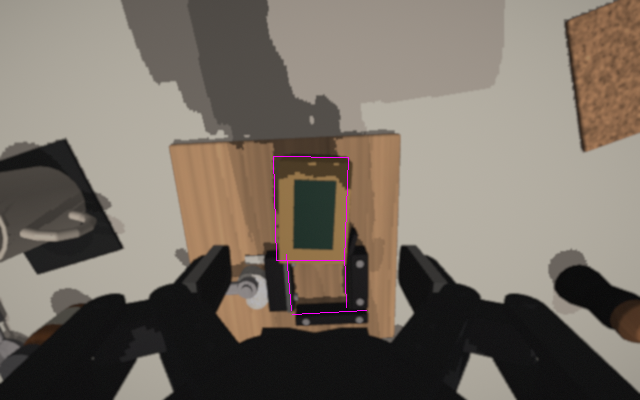

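The lid overlay fits: its corners run from (275,157) to (348,262) and the TCP is above it. I'll descend and grip gently.

```bash
python3 -m pendant '[[0,0,0.01,0,-1,30,85],[0,0,0.01,0,-1,60,85],[0,0,0.01,0,-1,85,85],[0,0,0.01,0,-1,105,85],[0,0,0.01,0,-1,113,85]]'
python3 -m pendant '[[0,0,0,0,0,0,62],[0,0,0,0,0,0,58],[0,0,0,0,0,0,54],[0,0,0,0,0,0,50],[0,0,0,0,0,0,50]]' 25
python3 -m pendant '[[0,0,0,0,0,0,50],[0,0,0,0,0,0,50],[0,0,0,0,0,0,50]]' 25
```

```text
time_s: 3.6
position: [514.4, -7.1, 65.3]
ee_rot: [0.082, 0.997, -0.0, -0.0]
force: [-0.0, 1.1, -0.7]
grip_width: 84.8
gripper_force: 0.0
time_s: 4.02
position: [516.2, -7.1, 68.1]
ee_rot: [0.082, 0.997, 0.0, 0.001]
force: [-2.5, 1.6, 8.5]
grip_width: 57.9
gripper_force: 28.9
time_s: 4.27
position: [516.2, -7.1, 68.1]
ee_rot: [0.082, 0.997, 0.0, 0.001]
force: [-2.0, 2.0, 8.9]
grip_width: 57.7
gripper_force: 28.9
```

```bash
python3 -m pendant '[[0,0,-0.03,0,0,-1,50],[0,0,-0.072,0,0,-2,50],[0,0,-0.072,-10,0.7,-2,50],[0,0,-0.072,-20,1.5,-2,50],[0,0,-0.072,-30,2.2,-2,50]]'
python3 -m pendant '[[0,0,0,-10,0,0,50],[0,0,0,-20,0,0,50],[0,0,0,-30,0,0,50]]'
python3 -c "from h import *;st()"
```

```text
time_s: 4.68
position: [545.9, -9.9, 69.4]
ee_rot: [0.046, 0.999, -0.0, 0.001]
force: [-0.3, 0.5, -2.7]
grip_width: 57.8
gripper_force: 27.6
time_s: 4.93
position: [575.9, -12.7, 69.3]
ee_rot: [0.046, 0.999, -0.0, 0.001]
force: [-0.3, 0.4, -3.3]
grip_width: 57.8
gripper_force: 27.6
t 4.93 pos [575.9 -12.7  69.3] F [-0.3  0.4 -3.3] w 57.8 gf 27.6 toolx [-0.996  0.093 -0.001] tooly [ 0.093  0.996 -0.   ] z [ 0.001 -0.    -1.   ]
```

The tool is carrying nearly the tin's whole weight, so I'll lower it 1.5 mm now.

```bash
python3 -m pendant '[[0,0,0,0,0,0.7,50],[0,0,0,0,0,1.4,50],[0,0,0,0,0,1.4,50]]'
python3 -m pendant '[[0,0,0,-8,0,0,50],[0,0,0,-16,0,0,50],[0,0,0,-24,0,0,50],[0,0,0,-29,0,0,50],[0,0,0,-29,0,0,50]]'
python3 -c "from h import *;st()"
```

```text
time_s: 5.18
position: [575.9, -12.7, 68.2]
ee_rot: [0.046, 0.999, -0.0, 0.001]
force: [3.1, -0.8, 4.2]
grip_width: 57.9
gripper_force: 28.1
time_s: 5.6
position: [604.3, -15.3, 68.1]
ee_rot: [0.046, 0.999, 0.0, 0.0]
force: [-0.1, 0.3, 8.6]
grip_width: 57.6
gripper_force: 28.9
t 5.6 pos [604.3 -15.3  68.1] F [-0.1  0.3  8.6] w 57.6 gf 28.9 toolx [-0.996  0.093 -0.001] tooly [0.093 0.996 0.   ] z [ 0.001  0.    -1.   ]
```

```bash
python3 -m pendant '[[0,0,0,-3,0,-0.3,50],[0,0,0,-6,0,-0.5,50],[0,0,0,-8,0,-0.5,50],[0,0,0,-8,0,-0.5,50]]'
for i in 1; do python3 -m pendant '[[0,0,0,-1,0,0,50],[0,0,0,-2,0,0,50],[0,0,0,-2,0,0,50]]'
python3 -m pendant '[[0,0,0,-1,0,0,50],[0,0,0,-2,0,0,50],[0,0,0,-2,0,0,50]]'; done
```

```text
time_s: 5.93
position: [611.6, -16.1, 68.1]
ee_rot: [0.046, 0.999, 0.0, 0.0]
force: [-4.4, 0.7, 7.8]
grip_width: 57.7
gripper_force: 28.7
time_s: 6.18
position: [613.4, -16.2, 68.1]
ee_rot: [0.046, 0.999, 0.0, -0.0]
force: [-5.0, 1.5, 8.0]
grip_width: 57.9
gripper_force: 28.9
time_s: 6.43
position: [615.4, -16.4, 68.1]
ee_rot: [0.046, 0.999, 0.0, -0.0]
force: [-5.5, 1.3, 8.3]
grip_width: 57.3
gripper_force: 28.8
```

```bash
python3 -m pendant '[[0,0,0,-1,0,0,50],[0,0,0,-2,0,0,50],[0,0,0,-2,0,0,50]]'
python3 -m pendant '[[0,0,0,-1,0,0,50],[0,0,0,-2,0,0,50],[0,0,0,-2,0,0,50]]'
```

```text
time_s: 6.68
position: [617.3, -16.5, 68.1]
ee_rot: [0.046, 0.999, 0.0, -0.0]
force: [-5.9, 1.2, 8.7]
grip_width: 57.4
gripper_force: 28.8
time_s: 6.93
position: [618.2, -16.7, 68.3]
ee_rot: [0.046, 0.999, 0.0, -0.001]
force: [-15.3, 1.2, 17.6]
grip_width: 57.7
gripper_force: 28.1
```

Contact with the stop came at x≈618, where about 617 was expected. I'll ease off, release, rise and go over the lever grip.

```bash
python3 -m pendant '[[0,0,0,1,0,0,50],[0,0,0,1,0,0,70],[0,0,0,1,0,0,85],[0,0,0,1,0,0,85],[0,0,0,1,0,0,85]]'
python3 -m pendant '[[0,0,0,0,0,-10,85],[0,0,0,0,0,-35,85],[0,0,0,0,0,-65,85],[0,0,0,0,0,-90,85],[0,0,0,0,0,-100,85]]'
python3 - <<'E'
from fit import *
st();c=cam('wrist');cv2.imwrite('pics/w4.png',c['f'][:,:,::-1])
o=best('lid','wrist')
if o: print(o['conf'],o['rect'],rectfit(c,o['region'],101.5))
E
python3 -m pendant '[[0,0,0,4,-35,0,85],[0,0,0,8,-70,0,85],[0,0,0,12,-105,0,85],[0,0,0,14,-135,0,85],[0,0,0,15,-154,0,85]]'
python3 -m pendant '[[0,0,0,0,0,0,85],[0,0,0,0,0,0,85]]'
python3 - <<'E'
from fit import *
s=st();c=cam('wrist')
for o in robot.outline_of('lever_grip','wrist')[:2]: print(o['conf'],o['rect'])
im=cv2.resize(c['f'],None,fx=2,fy=2)
p=[583.7,-45.3,-.0917]
for P in [[[30,-50,42],[30,-125,45]],[[30,-125,49],[30,-125,94]]]: cv2.polylines(im,[np.int32(proj(c,bw(p,P))*2)],False,(255,0,255),1)
hsv=cv2.cvtColor(c['f'],cv2.COLOR_RGB2HSV)
m=(((hsv[...,0]<8)|(hsv[...,0]>172))&(hsv[...,1]>150)&(hsv[...,2]>60)).astype(np.uint8)
n,l,stt,ce=cv2.connectedComponentsWithStats(m)
for i in range(1,n):
    if stt[i][4]>30: print(stt[i],ce[i])
cv2.imwrite('pics/w5.png',im[200:700,300:1000,::-1])
E
```

```text
time_s: 7.35
position: [618.8, -16.8, 67.4]
ee_rot: [0.046, 0.999, 0.0, 0.0]
force: [-1.4, -0.4, -0.1]
grip_width: 85.2
gripper_force: 0.0
time_s: 7.77
position: [620.0, -16.8, 171.9]
ee_rot: [0.046, 0.999, 0.0, 0.002]
force: [0.9, 0.5, 1.0]
grip_width: 84.5
gripper_force: 0.0
t 7.77 pos [620.  -16.8 171.9] F [0.9 0.5 1. ] w 84.5 gf 0.0 toolx [-0.996  0.093 -0.005] tooly [0.093 0.996 0.   ] z [ 0.005 -0.    -1.   ]
0.71 [275.7, 150.1, 78.1, 112.6] ((617.64697265625, -14.902458190917969), (57.34951400756836, 91.38504791259766), 84.19107818603516)
time_s: 8.28
position: [588.2, -171.2, 166.2]
ee_rot: [0.047, 0.999, -0.0, -0.001]
force: [-0.4, -0.2, -0.7]
grip_width: 84.8
gripper_force: 0.0
time_s: 8.45
position: [588.8, -169.4, 166.3]
ee_rot: [0.047, 0.999, 0.0, -0.001]
force: [0.4, 0.4, -0.4]
grip_width: 84.7
gripper_force: 0.0
t 8.45 pos [ 588.8 -169.4  166.3] F [ 0.4  0.4 -0.4] w 84.7 gf 0.0 toolx [-0.996  0.094  0.002] tooly [0.094 0.996 0.   ] z [-0.002  0.001 -1.   ]
0.91 [302.6, 192.6, 106.4, 47.5]
0.69 [44.9, 181.6, 64.0, 123.0]
[305 208  17  30 386] [313.48445596 223.36010363]
[529 294  75  53 328] [574.25609756 326.17987805]
```

View pics/w5.png

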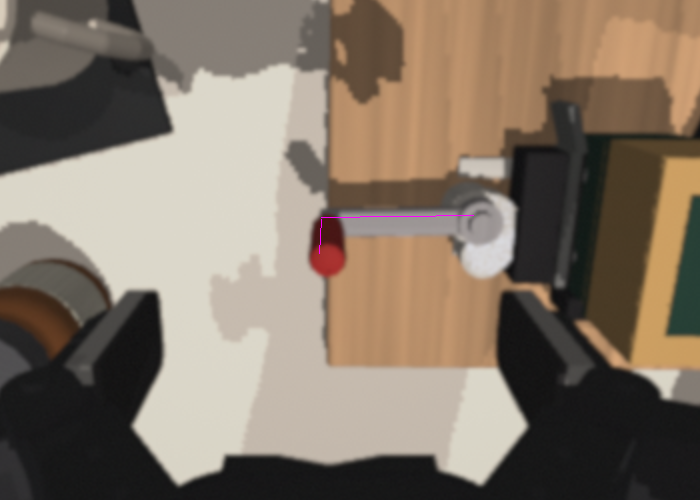

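View pics/w4.png

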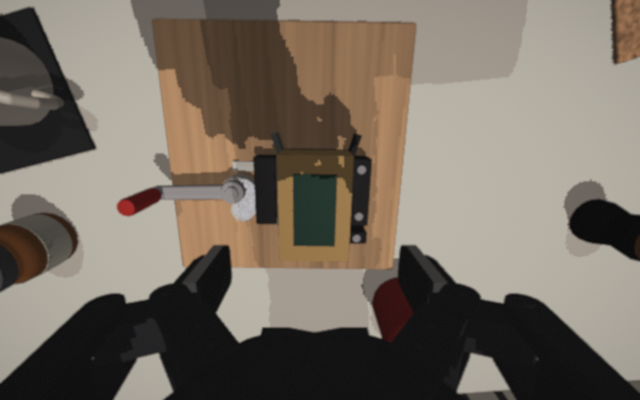

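The tin is at the stop between the jaws, with the lid at (313,210). The red grip's top is at full-image (314,230), close to the prediction.

Run:
```python
from fit import *
s=st();c=cam('wrist')
g=onplane(c,[(314,230)],94)[0]; pv=onplane(c,[(391,211)],45)[0]; print('grip',g,'pivot(approx z45)',pv)
p=[583.7,-45.3,-.0917]; print(bw(p,[[30,-50,0],[30,-125,0]]))
t=cam('top')
for n,z in [('honey_jar',85),('tea_caddy',92)]:
    o=best(n,'top')
    if o: print(n,o['conf'],rectfit(t,o['region'],z))
Rm=R.from_quat(s['ee_rot']).as_matrix(); print('tool delta',Rm.T@(np.array([g[0],g[1],56])-s['position']))
```

```text
t 8.55 pos [ 589.3 -167.9  166.7] F [-0.1  0.2  0.5] w 84.9 gf 0.0 toolx [-0.996  0.092  0.001] tooly [0.092 0.996 0.   ] z [-0.001  0.001 -1.   ]
grip [ 606.12990608 -168.08749153   94.        ] pivot(approx z45) [612.47501035 -92.98689633  45.        ]
[[ 608.9953781   -97.83707116    0.        ]
 [ 602.12751274 -172.52195869    0.        ]]
tea_caddy 0.72 ((767.3597412109375, 72.76422119140625), (94.32167053222656, 69.8707046508789), 14.557180404663086)
tool delta [-16.84510696   1.33760019 110.65007161]
```

```bash
python3 -m pendant '[[0,0,0,-9,0,10,85],[0,0,0,-17,0,40,85],[0,0,0,-17,0,75,85],[0,0,0,-17,0,100,85],[0,0,0,-17,0,109,85]]'
python3 -m pendant '[[0,0,0,0,0,0,60],[0,0,0,0,0,0,30],[0,0,0,0,0,0,15],[0,0,0,0,0,0,10],[0,0,0,0,0,0,10]]' 50
python3 -m pendant '[[0,0,0,0,0,0,10],[0,0,0,0,0,0,10],[0,0,0,0,0,0,10]]' 50
python3 -c "from h import *;st()"
```

```text
time_s: 9.17
position: [604.7, -169.3, 53.6]
ee_rot: [0.046, 0.999, 0.001, -0.003]
force: [-1.2, -1.7, 0.2]
grip_width: 84.8
gripper_force: 0.0
time_s: 9.58
position: [607.3, -170.5, 59.8]
ee_rot: [0.046, 0.999, -0.0, 0.001]
force: [-0.0, 0.3, 0.8]
grip_width: 24.8
gripper_force: 0.0
time_s: 9.83
position: [607.1, -172.0, 59.8]
ee_rot: [0.047, 0.999, -0.002, 0.001]
force: [-2.5, -10.3, 6.9]
grip_width: 14.7
gripper_force: 49.3
t 9.83 pos [ 607.1 -172.    59.8] F [ -2.5 -10.3   6.9] w 14.7 gf 49.3 toolx [-0.996  0.094 -0.002] tooly [ 0.094  0.996 -0.003] z [ 0.002 -0.003 -1.   ]
```

```bash
python3 -m pendant '[[0,0,0,-8,-0.5,0,10],[0,0,0,-16.3,1,0,10],[0,0,0,-24,3.5,0,10],[0,0,0,-31,6.8,0,10],[0,0,0,-31,6.8,0,10]]'
python3 -c "from h import *;st()"
```

```text
time_s: 10.25
position: [640.0, -168.7, 59.9]
ee_rot: [0.047, 0.999, -0.002, 0.002]
force: [7.0, -14.8, 2.8]
grip_width: 14.5
gripper_force: 49.4
t 10.25 pos [ 640.  -168.7   59.9] F [  7.  -14.8   2.8] w 14.5 gf 49.4 toolx [-0.996  0.094 -0.004] tooly [ 0.094  0.996 -0.004] z [ 0.003 -0.005 -1.   ]
```

```bash
python3 -m pendant '[[0,0,0,-7.5,2.2,0,10],[0,0,0,-14,6.8,0,10],[0,0,0,-20,12,0,10],[0,0,0,-25,17.8,0,10],[0,0,0,-25,17.8,0,10]]'
python3 -c "from h import *;st()"
```

```text
time_s: 10.67
position: [668.0, -154.4, 60.1]
ee_rot: [0.047, 0.999, -0.003, 0.003]
force: [18.9, -23.3, -5.2]
grip_width: 14.9
gripper_force: 49.5
t 10.67 pos [ 668.  -154.4   60.1] F [ 18.9 -23.3  -5.2] w 14.9 gf 49.5 toolx [-0.996  0.094 -0.007] tooly [ 0.094  0.996 -0.006] z [ 0.006 -0.007 -1.   ]
```

Run:
```python
from fit import *
s=st();c=cam('wrist');im=c['f'].copy();print(s['moment'])
p=[583.7,-45.3,-.0917]
for P in [[[30,-50,42],[30,-50,44]],[[-5,0,42],[65,0,42]]]: cv2.polylines(im,[np.int32(proj(c,bw(p,P)))],False,(255,0,255),1)
cv2.imwrite('pics/w6.png',cv2.resize(im,(800,500))[:,:,::-1])
```

```text
t 10.67 pos [ 668.  -154.4   60.1] F [ 18.9 -23.3  -5.2] w 14.9 gf 49.5 toolx [-0.996  0.094 -0.007] tooly [ 0.094  0.996 -0.006] z [ 0.006 -0.007 -1.   ]
[-4.26647896 -3.65119959  0.48365673]
```

View pics/w6.png

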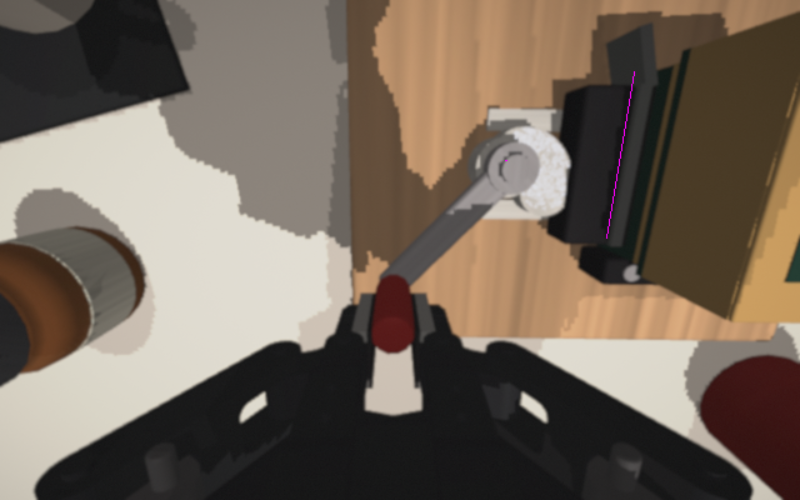

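Run:
```python
from fit import *
c=cam('wrist')
print('grip top',onplane(c,[(393/1.25,334/1.25)],94),'bottom',onplane(c,[(395/1.25,283/1.25)],49),'pivot',onplane(c,[(512/1.25,166/1.25)],45),st()['position'])
```

```text
t 10.77 pos [ 668.  -154.4   60.2] F [ 19.1 -23.   -7.8] w 15.1 gf 49.2 toolx [-0.996  0.094 -0.008] tooly [ 0.094  0.996 -0.005] z [ 0.007 -0.006 -1.   ]
grip top [[ 659.62964567 -151.70772323   94.        ]] bottom [[ 658.66199505 -150.9558873    49.        ]] pivot [[611.289252   -95.95504048  45.        ]] [ 667.98301933 -154.38209447   60.17825691]
```

The lever is at about 45°, and the grip has slipped to the pads' near edge, 8 mm towards -x of the TCP. I'll open to 24 mm, recentre and push it loosely the rest of the way.

```bash
python3 -m pendant '[[0,0,0,0,0,0,24],[0,0,0,3,-0.6,0,24],[0,0,0,5.6,-1.3,0,24],[0,0,0,5.6,-1.3,0,24]]'
python3 -m pendant '[[0,0,0,-4.6,7,0,24],[0,0,0,-9.2,14,0,24],[0,0,0,-12,18.5,0,24],[0,0,0,-14.4,23,0,24],[0,0,0,-14.4,23,0,24]]'
python3 -m pendant '[[0,0,0,-1.5,3.5,0,24],[0,0,0,-3,7,0,24],[0,0,0,-4,10,0,24],[0,0,0,-4,10,0,24]]'
python3 - <<'E'
from fit import *
s=st();c=cam('wrist');im=c['f'].copy()
cv2.imwrite('pics/w7.png',cv2.resize(im,(800,500))[:,:,::-1])
E
```

```text
time_s: 11.1
position: [658.2, -151.7, 58.6]
ee_rot: [0.046, 0.999, 0.0, -0.0]
force: [0.2, 1.0, -0.0]
grip_width: 24.1
gripper_force: 0.0
time_s: 11.52
position: [677.1, -130.7, 58.9]
ee_rot: [0.046, 0.999, -0.001, 0.001]
force: [4.9, -8.8, 0.0]
grip_width: 24.2
gripper_force: 3.8
time_s: 11.85
position: [681.8, -121.4, 59.1]
ee_rot: [0.047, 0.999, -0.001, 0.001]
force: [4.2, -9.5, 0.2]
grip_width: 24.6
gripper_force: 4.4
t 11.85 pos [ 681.8 -121.4   59.1] F [ 4.2 -9.5  0.2] w 24.6 gf 4.4 toolx [-0.996  0.093 -0.003] tooly [ 0.093  0.996 -0.003] z [ 0.003 -0.003 -1.   ]
```

View pics/w7.png

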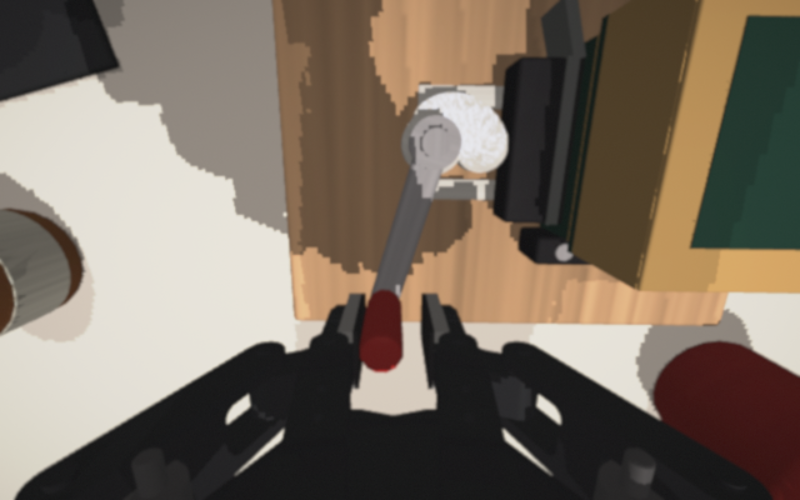

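The left pad is pushing the grip at (382,330), and the lever is about 65–70° over. I'll continue until the end stop.

```bash
python3 -m pendant '[[0,0,0,-0.6,2,0,24],[0,0,0,-1.2,4,0,24],[0,0,0,-1.2,4,0,24]]'
python3 -m pendant '[[0,0,0,-0.5,2,0,24],[0,0,0,-0.8,4,0,24],[0,0,0,-0.8,4,0,24]]'
```

```text
time_s: 12.15
position: [682.3, -119.7, 59.0]
ee_rot: [0.047, 0.999, -0.003, 0.001]
force: [0.1, -23.8, 1.5]
grip_width: 24.4
gripper_force: 11.8
time_s: 12.4
position: [682.5, -119.3, 59.0]
ee_rot: [0.049, 0.999, -0.006, -0.0]
force: [-5.8, -46.2, 3.4]
grip_width: 24.0
gripper_force: 23.5
```

```bash
python3 -m pendant '[[0,0,0,-0.3,1.5,0,24],[0,0,0,-0.6,3,0,24],[0,0,0,-0.6,3,0,24]]'
```

```text
time_s: 12.65
position: [682.7, -119.0, 58.9]
ee_rot: [0.05, 0.999, -0.008, -0.001]
force: [-11.1, -63.4, 3.5]
grip_width: 24.1
gripper_force: 32.2
```

The lever is at its end stop, with the force rising and no more travel. I'll back off, rise and return over the lid.

```bash
python3 -m pendant '[[0,0,0,0,-6,0,24],[0,0,0,0,-12.5,0,24],[0,0,0,0,-12.5,0,24]]'
python3 -m pendant '[[0,0,0,0,0,-20,24],[0,0,0,0,0,-50,26],[0,0,0,0,0,-80,85],[0,0,0,0,0,-105,85],[0,0,0,0,0,-112,85]]'
python3 -m pendant '[[0,0,0,15,21,0,85],[0,0,0,30,42,0,85],[0,0,0,45,63,0,85],[0,0,0,60,84,0,85],[0,0,0,75,104,0,85]]'
python3 -m pendant '[[0,0,0,0,0,0,85],[0,0,0,0,0,0,85]]'
python3 - <<'E'
from fit import *
s=st();c=cam('wrist');im=c['f'].copy()
o=best('lid','wrist')
if o: print(o['conf'],o['rect'],rectfit(c,o['region'],101.5))
cv2.imwrite('pics/w8.png',cv2.resize(im,(800,500))[:,:,::-1])
E
```

```text
time_s: 12.9
position: [682.6, -123.1, 58.5]
ee_rot: [0.047, 0.999, 0.0, 0.0]
force: [0.2, 0.5, -0.6]
grip_width: 24.1
gripper_force: 0.0
time_s: 13.32
position: [684.2, -121.5, 175.1]
ee_rot: [0.046, 0.999, -0.0, 0.003]
force: [0.3, -0.3, 0.6]
grip_width: 61.9
gripper_force: 0.0
time_s: 13.73
position: [616.7, -9.9, 170.0]
ee_rot: [0.046, 0.999, 0.0, -0.0]
force: [1.1, -0.2, -0.2]
grip_width: 85.1
gripper_force: 0.0
time_s: 13.9
position: [617.2, -10.1, 170.5]
ee_rot: [0.045, 0.999, 0.0, 0.0]
force: [-0.0, -0.6, 0.1]
grip_width: 84.8
gripper_force: 0.0
t 13.9 pos [617.2 -10.1 170.5] F [-0.  -0.6  0.1] w 84.8 gf 0.0 toolx [-0.996  0.09   0.   ] tooly [0.09  0.996 0.   ] z [ 0.  0. -1.]
0.86 [274.4, 150.9, 79.8, 114.1] ((617.93798828125, -8.542030334472656), (58.21559143066406, 93.32141876220703), 84.10456085205078)
```

View pics/w8.png

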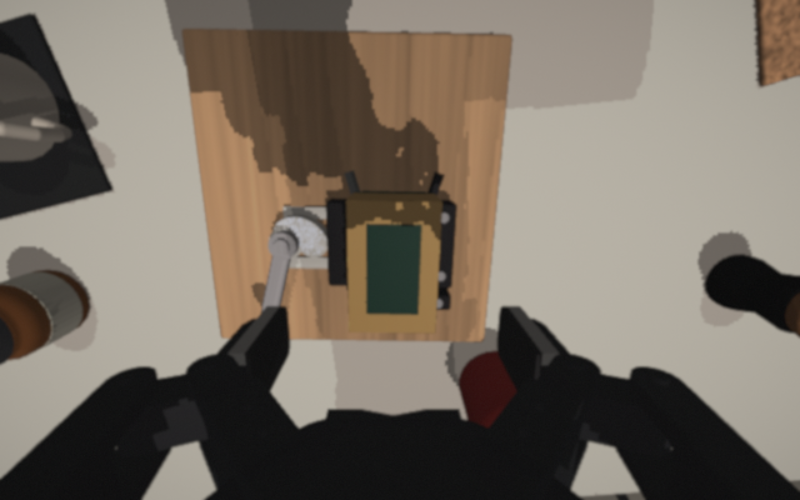

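The lever is right over and the lid has shifted +y against the fixed jaw, now centred at (393,262) in this view. I'll descend and grip the lid.

```bash
python3 -m pendant '[[0,0,0,0,0,30,85],[0,0,0,0,0,58,85],[0,0,0,0,0,80,85],[0,0,0,0,0,98,85],[0,0,0,0,0,102,85]]'
python3 -m pendant '[[0,0,0,0,0,0,64],[0,0,0,0,0,-1,58],[0,0,0,0,0,-2,54],[0,0,0,0,0,-2,50],[0,0,0,0,0,-2,50]]' 60
python3 -m pendant '[[0,0,0,0,0,-1,50],[0,0,0,0,0,-1,50],[0,0,0,0,0,-1,50]]' 60
```

```text
time_s: 14.42
position: [616.1, -12.5, 64.9]
ee_rot: [0.047, 0.999, -0.0, -0.002]
force: [-0.1, 0.1, -0.6]
grip_width: 85.1
gripper_force: 0.0
time_s: 14.83
position: [618.5, -11.6, 71.8]
ee_rot: [0.046, 0.999, 0.0, 0.001]
force: [0.5, 3.2, 5.0]
grip_width: 57.4
gripper_force: 66.8
time_s: 15.08
position: [618.1, -11.5, 72.0]
ee_rot: [0.046, 0.999, 0.0, 0.001]
force: [2.7, 5.3, 0.2]
grip_width: 57.2
gripper_force: 66.4
```

```bash
python3 -m pendant '[[0,0,0,0,0.5,-2,50],[0,0,0,0,0.5,-4,50],[0,0,0,0,0.5,-7,50],[0,0,0,0,0.5,-10,50],[0,0,0,0,0.5,-13,50]]'
python3 -m pendant '[[0,0,0,0,0,-3,50],[0,0,0,0,0,-6,50],[0,0,0,0,0,-9,50],[0,0,0,0,0,-12,50],[0,0,0,0,0,-15,50]]'
```

```text
time_s: 15.5
position: [617.6, -11.5, 84.7]
ee_rot: [0.046, 0.999, -0.0, -0.0]
force: [2.6, 0.6, -7.7]
grip_width: 56.9
gripper_force: 65.6
time_s: 15.92
position: [617.7, -11.4, 99.8]
ee_rot: [0.046, 0.999, -0.0, 0.0]
force: [3.4, -1.4, -6.9]
grip_width: 57.2
gripper_force: 65.6
```

```bash
python3 -m pendant '[[0,0,0,0,0,-4,50],[0,0,0,0,0,-8,50],[0,0,0,0,0,-12,50],[0,0,0,0,0,-16,50],[0,0,0,0,0,-20,50]]'
python3 -m pendant '[[0,0,0,0,0,-4,50],[0,0,0,0,0,-8,50],[0,0,0,0,0,-12,50],[0,0,0,0,0,-22,50],[0,0,0,0,0,-35,50]]'
python3 - <<'E'
from fit import *
s=st()
c=cam('scene');im=c['f'].copy()
cv2.imwrite('pics/s9.png',cv2.resize(im[130:290,220:420],(800,640))[:600,:,::-1])
E
```

```text
time_s: 16.33
position: [617.7, -11.3, 120.2]
ee_rot: [0.046, 0.999, 0.0, 0.0]
force: [0.2, 0.6, -0.7]
grip_width: 56.9
gripper_force: 66.4
time_s: 16.75
position: [617.1, -11.3, 154.6]
ee_rot: [0.046, 0.999, -0.0, -0.001]
force: [0.6, 0.4, -0.4]
grip_width: 57.1
gripper_force: 66.4
t 16.75 pos [617.1 -11.3 154.6] F [ 0.6  0.4 -0.4] w 57.1 gf 66.4 toolx [-0.996  0.093  0.001] tooly [ 0.093  0.996 -0.   ] z [-0.001  0.    -1.   ]
```

View pics/s9.png

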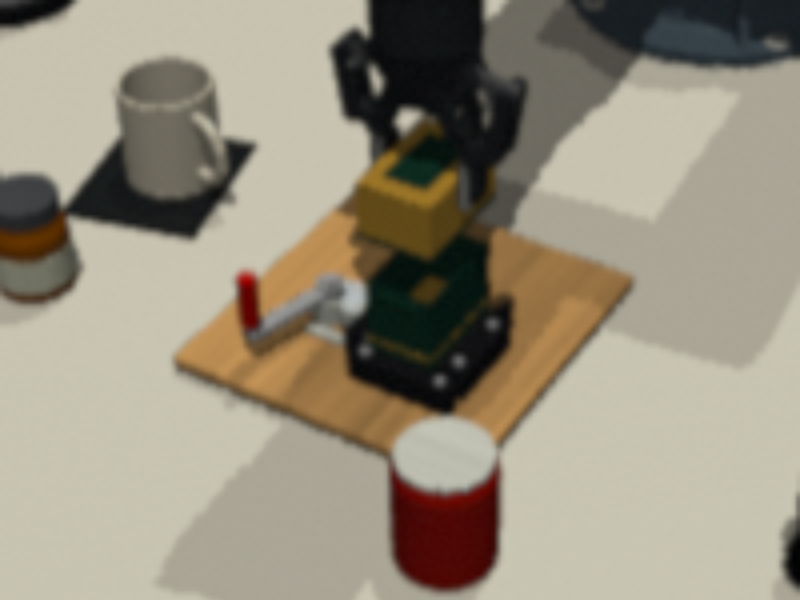

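The lid is clear above the tin at (425,190), the tin stays clamped, and the lever at (250,290) is right over. I'll carry the lid to the cork mat at (443,341), yaw about +12.5°.

```bash
python3 -m pendant '[[0,0,0,12,20,0,50],[0,0,0,29,48,0,50],[0,0,0,46,76,0,50],[0,0,0,63,104,0,50],[0,0,0,80,132,0,50]]'
python3 -m pendant '[[0,0,0,17,28,0,50],[0,0,0,34,56,0,50],[0,0,0,51,84,0,50],[0,0,0,68,112,0,50],[0,0,0,85,139,0,50]]'
python3 -m pendant '[[0,0,-0.08,15,25,0,50],[0,0,-0.16,28,45,0,50],[0,0,-0.24,37,58,0,50],[0,0,-0.31,41,64,0,50],[0,0,-0.31,41,64,0,50]]'
python3 - <<'E'
from fit import *
s=st()
t=cam('top');o=best('lid','top')
if o: print('lid',o['conf'],o['rect'],rectfit(t,o['region'],184))
h=cv2.cvtColor(t['f'],cv2.COLOR_RGB2HSV)
c=cam('wrist'); o=best('lid','wrist')
if o: print('lid w',o['conf'],o['rect'],rectfit(c,o['region'],s['position'][2]+29.5))
sc=cam('scene');o=best('cork_mat','scene')
if o: print('mat',o['conf'],o['rect'],rectfit(sc,o['region'],6))
E
```

```text
time_s: 17.22
position: [549.5, 128.6, 154.8]
ee_rot: [0.047, 0.999, 0.0, 0.0]
force: [-0.0, -0.3, -1.3]
grip_width: 56.9
gripper_force: 66.4
time_s: 17.63
position: [477.6, 275.3, 154.8]
ee_rot: [0.046, 0.999, 0.0, 0.0]
force: [1.2, 0.5, -0.7]
grip_width: 56.8
gripper_force: 66.4
time_s: 18.05
position: [442.8, 342.8, 154.6]
ee_rot: [-0.111, 0.994, 0.0, 0.0]
force: [-0.7, 1.0, -0.3]
grip_width: 57.1
gripper_force: 66.5
t 18.05 pos [442.8 342.8 154.6] F [-0.7  1.  -0.3] w 57.1 gf 66.5 toolx [-0.975 -0.221 -0.   ] tooly [-0.221  0.975  0.   ] z [ 0.  0. -1.]
lid 0.66 [184.3, 233.0, 15.4, 40.0] ((416.67926025390625, 319.9169006347656), (33.70998001098633, 48.15520477294922), 12.25421142578125)
lid w 0.9 [243.2, 169.1, 141.5, 164.4] ((433.6355895996094, 340.7500305175781), (77.8985824584961, 57.44182205200195), 11.69620132446289)
mat 0.87 [440.7, 198.9, 46.3, 37.9] ((442.98828125, 341.7184143066406), (152.2141876220703, 123.92532348632812), 12.654889106750488)
```

```bash
python3 -m pendant '[[0,0,0,0,-1.3,20,50],[0,0,0,0,-1.3,50,50],[0,0,0,0,-1.3,80,50],[0,0,0,0,-1.3,105,50],[0,0,0,0,-1.3,122,50]]'
python3 -m pendant '[[0,0,0,0,0,2,50],[0,0,0,0,0,4,50],[0,0,0,0,0,5,50],[0,0,0,0,0,5,50]]'
python3 -m pendant '[[0,0,0,0,0,1,50],[0,0,0,0,0,2,50],[0,0,0,0,0,2,50]]'
```

```text
time_s: 18.77
position: [443.2, 338.8, 30.0]
ee_rot: [-0.107, 0.994, -0.001, -0.001]
force: [-0.0, -0.3, -1.4]
grip_width: 57.0
gripper_force: 66.5
time_s: 19.1
position: [444.6, 340.4, 28.6]
ee_rot: [-0.108, 0.994, 0.0, 0.001]
force: [0.3, 0.3, -1.3]
grip_width: 57.2
gripper_force: 66.5
time_s: 19.35
position: [444.1, 340.2, 25.8]
ee_rot: [-0.108, 0.994, 0.0, 0.0]
force: [0.6, -0.5, -0.9]
grip_width: 56.8
gripper_force: 66.5
```

```bash
python3 -m pendant '[[0,0,0,0,0,0.8,50],[0,0,0,0,0,1.5,50],[0,0,0,0,0,1.5,50]]'
python3 -m pendant '[[0,0,0,0,0,0.5,50],[0,0,0,0,0,1,50],[0,0,0,0,0,1,50]]'
```

```text
time_s: 19.6
position: [443.8, 340.0, 23.8]
ee_rot: [-0.108, 0.994, -0.0, -0.0]
force: [0.0, -0.6, -0.7]
grip_width: 57.1
gripper_force: 66.5
time_s: 19.85
position: [443.8, 340.0, 22.8]
ee_rot: [-0.108, 0.994, -0.0, -0.0]
force: [-0.5, 0.0, -0.7]
grip_width: 57.2
gripper_force: 66.5
```

```bash
python3 -m pendant '[[0,0,0,0,0,0.5,50],[0,0,0,0,0,1,50],[0,0,0,0,0,1,50]]'
python3 -m pendant '[[0,0,0,0,0,0.4,50],[0,0,0,0,0,0.8,50],[0,0,0,0,0,0.8,50]]'
```

```text
time_s: 20.1
position: [443.8, 340.1, 22.1]
ee_rot: [-0.108, 0.994, 0.0, 0.0]
force: [-0.9, -0.6, 1.9]
grip_width: 57.0
gripper_force: 66.7
time_s: 20.35
position: [443.9, 340.1, 22.0]
ee_rot: [-0.108, 0.994, 0.0, 0.0]
force: [-6.9, -3.9, 17.2]
grip_width: 56.8
gripper_force: 68.7
```

Contact. I'll ease off and release.

```bash
python3 -m pendant '[[0,0,0,0,0,-0.8,50],[0,0,0,0,0,-0.8,50],[0,0,0,0,0,-0.8,62],[0,0,0,0,0,-0.8,75],[0,0,0,0,0,-0.8,85]]' 20
python3 -m pendant '[[0,0,0,0,0,0,85],[0,0,0,0,0,-8,85],[0,0,0,0,0,-30,85],[0,0,0,0,0,-65,85],[0,0,0,0,0,-100,85]]'
python3 -m pendant '[[0,0,0,0,0,-35,85],[0,0,0,0,0,-45,85],[0,0,0,0,0,-45,85]]'
python3 - <<'E'
from fit import *
s=st()
c=cam('wrist'); o=best('lid','wrist')
if o: print('lid w',o['conf'],o['rect'],rectfit(c,o['region'],52.5))
o=best('cork_mat','wrist')
if o: print('mat w',o['conf'],o['rect'],rectfit(c,o['region'],6))
t=cam('top'); o=best('lid','top')
if o: print('lid t',o['conf'],o['rect'],rectfit(t,o['region'],52.5))
E
```

```text
time_s: 20.77
position: [443.8, 340.0, 21.8]
ee_rot: [-0.108, 0.994, -0.0, -0.0]
force: [0.7, 0.4, -0.2]
grip_width: 83.0
gripper_force: 0.0
time_s: 21.18
position: [443.1, 339.5, 123.1]
ee_rot: [-0.108, 0.994, -0.0, -0.001]
force: [0.4, 0.8, -0.3]
grip_width: 85.3
gripper_force: 0.0
time_s: 21.43
position: [445.2, 341.1, 170.7]
ee_rot: [-0.108, 0.994, 0.001, 0.002]
force: [0.7, 0.9, -0.9]
grip_width: 84.6
gripper_force: 0.0
t 21.43 pos [445.2 341.1 170.7] F [ 0.7  0.9 -0.9] w 84.6 gf 0.0 toolx [-0.976 -0.215 -0.005] tooly [-0.215  0.977  0.002] z [ 0.004  0.003 -1.   ]
lid w 0.59 [278.6, 144.5, 68.1, 91.2] ((444.1470947265625, 341.7487487792969), (91.23402404785156, 57.52916717529297), 11.736812591552734)
mat w 0.73 [260.9, 116.9, 110.0, 120.8] ((443.1490478515625, 342.883544921875), (139.7496337890625, 119.81385803222656), 12.484916687011719)
lid t 0.7 [188.3, 249.4, 25.0, 27.4] ((426.2593994140625, 331.0937194824219), (57.9869384765625, 71.50261688232422), 12.381242752075195)
```

The lid is centred within about 1–2 mm of the mat's middle. Next I'll return to the lever, turning the tool so the fingers straddle the grip along its tangent (tooly at 70°).

```bash
python3 -m pendant '[[0,0,0,-6,-22,0,85],[0,0,0,-14,-54,0,85],[0,0,0,-23,-88,0,85],[0,0,0,-32,-122,0,85],[0,0,0,-41,-156,0,85]]'
python3 -m pendant '[[0,0,0,-9,-34,0,60],[0,0,0,-18,-68,0,40],[0,0,0,-27,-103,0,40],[0,0,0,-36,-137,0,40],[0,0,0,-45,-172,0,40]]'
python3 -m pendant '[[0,0,0.11,-9,-36,0,40],[0,0,0.22,-18,-72,0,40],[0,0,0.34,-27,-108,0,40],[0,0,0.45,-36,-144,0,40],[0,0,0.56,-45,-176,0,40]]'
python3 -m pendant '[[0,0,0,0,0,0,40],[0,0,0,0,0,0,40],[0,0,0,0,0,0,40]]'
python3 - <<'E'
from fit import *
s=st();c=cam('wrist')
hsv=cv2.cvtColor(c['f'],cv2.COLOR_RGB2HSV)
m=(((hsv[...,0]<8)|(hsv[...,0]>172))&(hsv[...,1]>150)&(hsv[...,2]>60)).astype(np.uint8)
n,l,stt,ce=cv2.connectedComponentsWithStats(m)
for i in range(1,n):
    if stt[i][4]>30: print(stt[i],ce[i],onplane(c,[ce[i]],75))
Rm=R.from_quat(s['ee_rot']).as_matrix(); print('delta to (681.5,-123.2,58)',Rm.T@(np.array([681.5,-123.2,58])-s['position']),s['qpos'])
E
```

```text
time_s: 22.1
position: [517.4, 194.9, 165.9]
ee_rot: [-0.109, 0.994, -0.0, -0.001]
force: [0.6, -0.3, -0.1]
grip_width: 85.1
gripper_force: 0.0
time_s: 22.52
position: [598.5, 36.6, 165.8]
ee_rot: [-0.108, 0.994, 0.0, -0.001]
force: [0.1, 0.3, 0.3]
grip_width: 39.9
gripper_force: 0.0
time_s: 22.93
position: [680.3, -126.1, 165.5]
ee_rot: [0.174, 0.985, -0.0, -0.001]
force: [-0.3, -0.1, 0.7]
grip_width: 40.2
gripper_force: 0.0
time_s: 23.18
position: [679.9, -123.6, 165.7]
ee_rot: [0.17, 0.985, 0.0, -0.001]
force: [-0.3, 0.4, -0.2]
grip_width: 40.0
gripper_force: 0.0
t 23.18 pos [ 679.9 -123.6  165.7] F [-0.3  0.4 -0.2] w 40.0 gf 0.0 toolx [-0.942  0.335  0.002] tooly [ 0.335  0.942 -0.   ] z [-0.002  0.001 -1.   ]
[ 493  183  100   86 2221] [537.19855921 208.9329131 ] [[748.69377855  57.96698721  75.        ]]
[306 193  18  27 377] [314.43766578 206.69496021] [[ 682.20528575 -122.61542345   75.        ]]
delta to (681.5,-123.2,58) [ -1.61482265   0.9767189  107.68839674] [-1.80001123e-01  6.48213721e-01  4.56169660e-01  1.38067556e+00
  2.28013161e-04  1.62056132e-01]
```

```bash
python3 -m pendant '[[0,0,0,-1.8,1,25,40],[0,0,0,-1.8,1,55,40],[0,0,0,-1.8,1,85,40],[0,0,0,-1.8,1,105,40],[0,0,0,-1.8,1,107,40]]'
python3 -m pendant '[[0,0,0,0,0,0,30],[0,0,0,0,0,0,22],[0,0,0,0,0,0,22]]'
python3 -m pendant '[[0,0,0.1,0.4,-7.5,0,22],[0,0,0.2,1.5,-14.9,0,22],[0,0,0.3,3.4,-22.2,0,22],[0,0,0.4,5.9,-29.2,0,22],[0,0,0.5,9.2,-36,0,22]]'
python3 -c "
from h import *
s=st();Rm=R.from_quat(s['ee_rot']).as_matrix();print(Rm.T@s['force'],Rm.T@(np.array([611,-97,58])-s['position']))"
```

```text
time_s: 23.65
position: [679.6, -121.8, 55.8]
ee_rot: [0.169, 0.986, 0.0, -0.003]
force: [-0.1, -0.8, 0.5]
grip_width: 40.1
gripper_force: 0.0
time_s: 23.9
position: [683.5, -123.3, 62.1]
ee_rot: [0.17, 0.985, -0.0, 0.001]
force: [-0.4, 0.1, -0.1]
grip_width: 22.1
gripper_force: 0.0
time_s: 24.32
position: [662.7, -154.1, 61.7]
ee_rot: [0.411, 0.912, 0.001, 0.001]
force: [2.5, 5.6, -0.9]
grip_width: 21.6
gripper_force: 2.3
t 24.32 pos [ 662.7 -154.1   61.7] F [ 2.5  5.6 -0.9] w 21.6 gf 2.3 toolx [-0.662  0.749 -0.002] tooly [0.749 0.662 0.003] z [ 0.003  0.001 -1.   ]
[2.57746433 5.58986442 0.882469  ] [77.05019353 -0.94397012  3.6139563 ]
```

Clean pushing contact, with the pivot 77 mm along tool x. Continuing.

```bash
python3 -m pendant '[[0,0,0.1,1,-7.5,0,22],[0,0,0.2,2.5,-14.9,0,22],[0,0,0.3,4.4,-22.2,0,22],[0,0,0.4,6.9,-29.2,0,22],[0,0,0.5,10.2,-36,0,22]]'
python3 -m pendant '[[0,0,0.08,0.2,-6,0,22],[0,0,0.16,1,-12,0,22],[0,0,0.24,2.2,-18,0,22],[0,0,0.24,2.2,-18,0,22]]'
python3 -c "
from h import *
s=st();Rm=R.from_quat(s['ee_rot']).as_matrix();print(Rm.T@s['force'],Rm.T@(np.array([611,-97,58])-s['position']))"
```

```text
time_s: 24.73
position: [629.5, -171.2, 61.9]
ee_rot: [0.624, 0.781, 0.001, 0.002]
force: [5.4, -1.1, -1.8]
grip_width: 22.0
gripper_force: 2.7
time_s: 25.07
position: [610.6, -173.1, 61.8]
ee_rot: [0.713, 0.701, 0.001, 0.001]
force: [0.3, -0.5, 0.1]
grip_width: 22.2
gripper_force: 0.0
t 25.07 pos [ 610.6 -173.1   61.8] F [ 0.3 -0.5  0.1] w 22.2 gf 0.0 toolx [ 0.016  1.    -0.001] tooly [ 1.    -0.016  0.003] z [ 0.003 -0.001 -1.   ]
[-0.5184774   0.27086631 -0.10065427] [76.11058686 -0.81641618  3.74559371]
```

```bash
python3 -m pendant '[[0,0,0.04,0,-3,0,22],[0,0,0.08,0.2,-6,0,22],[0,0,0.1,0.2,-8,0,22],[0,0,0.1,0.2,-8,0,22]]'
python3 -m pendant '[[0,0,0.02,0,-1.5,0,22],[0,0,0.03,0,-3,0,22],[0,0,0.03,0,-3,0,22]]'
python3 -m pendant '[[0,0,0,0,-1.5,0,22],[0,0,0,0,-3,0,22],[0,0,0,0,-3,0,22]]'
```

```text
time_s: 25.4
position: [603.1, -172.5, 61.3]
ee_rot: [0.745, 0.667, 0.001, 0.001]
force: [4.4, -0.7, 4.6]
grip_width: 22.3
gripper_force: 2.5
time_s: 25.65
position: [600.4, -172.2, 60.9]
ee_rot: [0.755, 0.656, 0.001, 0.001]
force: [7.6, -1.9, 1.6]
grip_width: 22.1
gripper_force: 4.2
time_s: 25.9
position: [600.0, -172.1, 61.2]
ee_rot: [0.754, 0.656, 0.002, 0.003]
force: [27.8, -4.1, -9.9]
grip_width: 22.2
gripper_force: 13.6
```

The open end stop is reached, with force up to 28 N and no more travel. I'll back off, rise and check.

```bash
python3 -m pendant '[[0,0,0,0,3.5,0,22],[0,0,0,0,6.5,0,22],[0,0,0,0,6.5,0,22]]'
python3 -m pendant '[[0,0,0,0,0,-15,22],[0,0,0,0,0,-45,22],[0,0,0,0,0,-80,22],[0,0,0,0,0,-115,22],[0,0,0,0,0,-140,22]]'
python3 -m pendant '[[0,0,0,-30,0,-20,22],[0,0,0,-65,0,-40,22],[0,0,0,-100,0,-40,22],[0,0,0,-120,0,-40,22],[0,0,0,-120,0,-40,22]]'
python3 - <<'E'
from fit import *
s=st()
c=cam('scene');cv2.imwrite('pics/s10.png',cv2.resize(c['f'][120:300,200:500],(800,480))[:,:,::-1])
E
```

```text
time_s: 26.15
position: [602.6, -172.4, 59.8]
ee_rot: [0.755, 0.656, -0.0, -0.0]
force: [-0.3, 0.2, 0.3]
grip_width: 21.9
gripper_force: 0.0
time_s: 26.57
position: [602.3, -172.4, 203.0]
ee_rot: [0.755, 0.656, 0.0, 0.001]
force: [1.9, -0.3, -0.7]
grip_width: 21.6
gripper_force: 0.0
time_s: 26.98
position: [584.1, -295.0, 239.6]
ee_rot: [0.756, 0.654, -0.001, -0.0]
force: [-0.2, -0.3, -0.8]
grip_width: 21.8
gripper_force: 0.0
t 26.98 pos [ 584.1 -295.   239.6] F [-0.2 -0.3 -0.8] w 21.8 gf 0.0 toolx [ 0.144  0.99  -0.001] tooly [ 0.99  -0.144 -0.001] z [-0.001 -0.001 -1.   ]
```

View pics/s10.png

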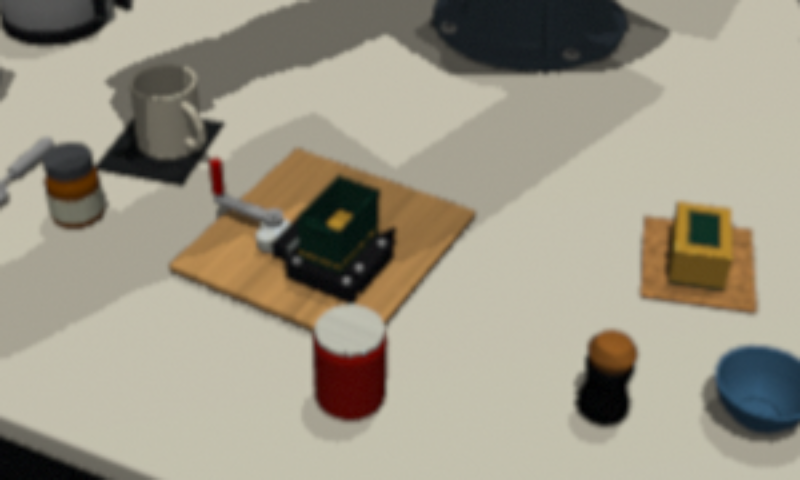

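The open tin stands at the stop (340,220), the lever is open (215,180), and the lid is centred on the cork mat (702,245). Everything else is in place, so I'm handing in.

```bash
python3 -c "
from cell import robot
print(robot.hand_in())"
```

```text
the job is handed in; nothing more can be done
None
```

The job is handed in at about 27 s: the open tin stands free at the stop, the lever is fully back, and the lid is mouth down within about 2 mm of the cork mat's middle; one flaw is that while sliding the tin the gripper briefly carried nearly all its weight and may have raised it about 1 mm before I lowered it.

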